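# Make up two vacuum rebuild kits

### The job

Make up the two rebuild kits from the stock on the bench: the stepped white ceramic insulator and the steel hub go in the blue tray, the brass contact block and the straight white ceramic tube in the yellow tray, each part standing upright in a well of its own, whichever of the two you like. Knock no part over, and leave the black stepped insulator and the copper gasket where they are.

Things in the scene. Friction and masses are not known exactly. Their poses are not given: they have to be found in the camera images.
- stepped_white_mid (a point): Stepped white ceramic insulator, standing upright: a round body 44 mm in diameter and 42 mm high, with a thinner neck 26 mm in diameter above it, 60 mm high in all, about 0.2 kg. The point is on its axis half-way up, 30 mm above its foot, where it is 44 mm wide; z is up.
- hub_mid (a point): Stainless steel hub, standing upright: a grey metal cylinder 40 mm in diameter and 46 mm high with two dark grooves, and a small brass stud 14 mm in diameter on top, 56 mm high in all, about 0.35 kg. The point is on its axis half-way up, 28 mm above its foot, where it is 40 mm wide; z is up.
- block_mid (a point): Brass contact block, standing upright: yellow metal, 36 by 36 mm square (sides along its x and y) and 50 mm high, with two thin steel pins on top, 62 mm high in all, about 0.35 kg. The point is on its axis half-way up, 31 mm above its foot; z is up. Its yaw varies.
- tube_mid (a point): Straight white ceramic tube, standing upright: 38 mm in diameter, 54 mm high, with a 20 mm bore right through, about 0.13 kg. The point is on its axis half-way up, 27 mm above its foot; z is up.
- stepped_black_mid (a point): Black plastic stepped insulator of the same shape and size as the white one (44 mm in diameter, 60 mm high), loose, standing among the stock; not wanted, to be left where it is. The point is on its axis, 30 mm above its foot.
- gasket_mid (a point): Flat copper gasket ring, 48 mm outside, 37 mm inside, 6 mm thick, lying loose on the bench among the stock; not wanted, to be left where it is. The point is at its centre, 3 mm above the bench.
- tray_blue: Fixed flat blue kit tray, 86 mm (its x) by 167 mm (its y), with two square wells side by side along its y. Origin at the centre of its underside, z up; its yaw varies by up to 0.4 rad. The wells are 76 by 76 mm, centred 40.5 mm to either side of the origin along the tray's y; their floors are 4 mm above the bench, and the rim and the rib between them are 5 mm wide with tops 9 mm above the bench.
- tray_yellow: Fixed flat yellow kit tray, 86 mm (its x) by 167 mm (its y), with two square wells side by side along its y. Origin at the centre of its underside, z up; its yaw varies by up to 0.4 rad. The wells are 76 by 76 mm, centred 40.5 mm to either side of the origin along the tray's y; their floors are 4 mm above the bench, and the rim and the rib between them are 5 mm wide with tops 9 mm above the bench.
There are look-alikes about, which are no part of the job. What is shaped like the part that bears hub_mid but pink or purple is not meant.

How it is judged:
By the outcome, as a careful person would: the job done as asked, in the order asked, and still so for the second after the job is handed in, with the robot touching nothing.
It also fails if it takes over 99 s, if anything falls off the work surface, if the arm or the gripper's body presses on something with over 40 N, if the wrist force passes 120 N, or if a joint passes its speed limit or range.

### The arm

A 6-joint arm with a two-finger parallel gripper is mounted at the origin on the work surface. World frame = base frame: x ahead of the robot, y to its left, z up, the work surface at z = 0. Lengths are in m, angles in rad, forces in N, time in s.
With the tool pointing down it reaches from about 0.35 to 0.8 m from the base axis. Payload 7.3 kg.
Tool frame: the origin (TCP) lies between the finger pads; the fingertips stand 11 mm ahead of it and the grasp point (between the pads) lies 8 mm behind it; z points along the fingers, x is the direction in which the jaws open and shut, and the axes are right-handed (so a half turn about z gives the same grasp; the last joint's range is limited). The gripper opens to 85 mm and grips with 20 to 120 N. Pads are 22 mm wide; open, the fingers measure 114 mm over their backs; the gripper's body (76 mm by 85 mm) begins 54 mm behind the grasp point. The pads swing forward as they close: fully open they stand 13 mm farther back than shut.
Start: joints at [1.041, 0.342, 1.524, -0, 1.275, -0.146], TCP at [0.197, 0.487, 0.242] pointing down, gripper open.
Joint ranges: [-2.53, 2.53], [-0.77, 2.02], [0.04, 2.7], [-1, 4.14], [0.28, 2.66], [-3.11, 3.11]. Speed limits (rad/s): [2.57, 2.57, 3.14, 3.14, 3.14, 3.14].

### API

Orientations are given as [roll, pitch, yaw] about the fixed x, y, z axes, in that order (R = Rz(yaw) Ry(pitch) Rx(roll)).
In Python, from cell import read_state, viewer, arm gives the robot as it stands. The module is installed in compiled form; this text tells all that it offers.
- The arm moves only by the tool arm_command, never from a script. Its argument "commands" is a list of rows, each a list of 6 numbers: the shift along the tool's x, y, z normalised to -1 to 1, where 1 is 0.1 m, then the turn, a rotation vector about the tool's x, y, z normalised to -1 to 1, where 1 is pi/2 rad. A call has 1 to 12 rows; each row shifts and turns the commanded pose from where the row before left it, along the tool's axes as they then stand; what a row does not reach is not made up. A row lasts 1/12 s, in which the tool goes at most 41.7 mm and 7.16 degrees, less where a joint would pass 70% of its speed; a pose out of reach is approached as far as the arm can. A call with a number of a shift or a turn outside -1 to 1 is refused whole. A call with a gripper value outside its range is refused whole. "claw" is the closure, from 0 (fully open) to 1 (shut), set as the call begins (left out, the last holds). The fingers move at their own pace and stop on an object; "grip_force" is the grip in N (left out, the last holds). Time passes only in rows, so rows that do not move let the fingers close. It gives the time, the measured TCP pose, the force and the opening at its end, in the units of the state.
- read_state(): the state, without advancing time (a new reading comes with each control period).
- viewer.read_camera(name): name is "side" or "top" or "wrist"; returns a dict with "image" (400x640x3 uint8, red, green, blue), "intrinsics" (3x3 intrinsics, pixels), "T" (4x4, takes a point from camera to world coordinates); the wrist camera has in their place "mount" (4x4, takes a point from camera to tool coordinates, whose origin is the TCP and whose axes are the tool frame's). Camera axes: x right, y up, looking along -z (the intrinsics and any distortion apply to the point x, -y, -z); pixel columns grow to the right and rows downward; lengths in m; the calibration is good to about 2 mm. A picture is of the moment at which its call begins: read the wrist's pose just before it. There is no depth.
- arm.finish_job(): hands the job in, once; it reports no verdict.
The state is a dict: "t": time; "joint_pos": joint angles; "joint_velocities": joint speeds; "joint_torque": joint torques, N m; "position": TCP position; "orientation": TCP orientation; "ft_force": force on the tool from outside, world axes, zero at the start; "moment": the same for the moment, N m; "finger_gap": finger opening in m.
Only numpy, scipy, OpenCV 4.12 (cv2) and the standard library are available. Lean on these libraries where they do the work, as an engineer would, in place of code of your own. Each camera call takes 0.05 s, during which the arm holds its last target.

## Working session

There is one attempt and no reset: what is moved stays moved. The work goes in short steps, Python scripts to look and compute and a tool call to move; the robot and the scene stay as the last step left them, time stands still between calls to the robot, and variables do not carry over. Pictures are saved under pics/ and viewed, and the job is handed in when it is done.

Besides the shell and the picture viewer there is one more tool, called after ">>>" as a command line: name --pt "numbers of a row" for each row, then --argument value for the rest. arm_command: Moves the arm, as the interface text tells. Its arguments: {"type":"object","properties":{"commands":{"type":"array"},"claw":{"type":"number"},"grip_force":{"type":"number"}},"required":["commands"]}

```bash
mkdir -p pics; python3 - <<'E'
from cell import read_state, viewer
import cv2,numpy as np
s=read_state();print({k:np.round(v,4).tolist() for k,v in s.items()})
for n in ["side","top","wrist"]:
    c=viewer.read_camera(n);cv2.imwrite(f"pics/a_{n}.png",c["image"][:,:,::-1])
    np.savez(f"a_{n}.npz",**c)
    print(n,{k:np.round(v,4).tolist() for k,v in c.items() if k!="image"})
E
```

```text
{'t': 0.0, 'joint_pos': [1.041, 0.3427, 1.525, -0.0, 1.2754, -0.146], 'joint_velocities': [-0.0005, -0.0009, 0.0009, -0.0002, -0.0004, -0.0002], 'joint_torque': [0.0014, -43.3672, -24.6009, -0.0003, 0.0081, 0.0], 'position': [0.1964, 0.4865, 0.2416], 'orientation': [-3.1414, 0.0015, 1.187], 'ft_force': [0.117, -0.3038, 1.2334], 'moment': [-0.003, -0.0054, 0.0198], 'finger_gap': 0.0852}
side {'intrinsics': [[430.6264, 0.0, 324.2902], [0.0, 430.6264, 204.5964], [0.0, 0.0, 1.0]], 'T': [[-0.9475, 0.2065, -0.244, 0.3204], [-0.3194, -0.6401, 0.6987, 0.5865], [-0.0118, 0.74, 0.6725, 0.6228], [0.0, 0.0, 0.0, 1.0]]}
top {'intrinsics': [[389.4249, 0.0, 322.5017], [0.0, 389.4249, 203.3792], [0.0, 0.0, 1.0]], 'T': [[-0.0307, 0.9943, -0.1017, 0.4598], [-0.999, -0.0337, -0.0283, -0.0155], [-0.0316, 0.1007, 0.9944, 0.8236], [0.0, 0.0, 0.0, 1.0]]}
wrist {'intrinsics': [[303.3349, 0.0, 315.0691], [0.0, 303.3349, 200.33], [0.0, 0.0, 1.0]], 'mount': [[1.0, -0.0002, -0.0004, -0.0004], [-0.0003, -0.963, -0.2695, -0.0679], [-0.0003, 0.2695, -0.963, -0.1312], [0.0, 0.0, 0.0, 1.0]]}
```

View pics/a_top.png

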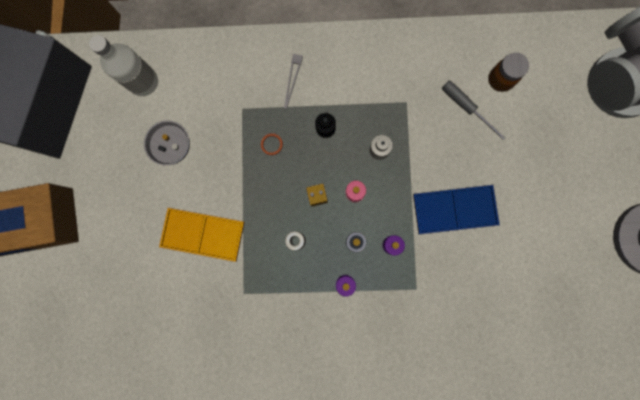

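View pics/a_side.png

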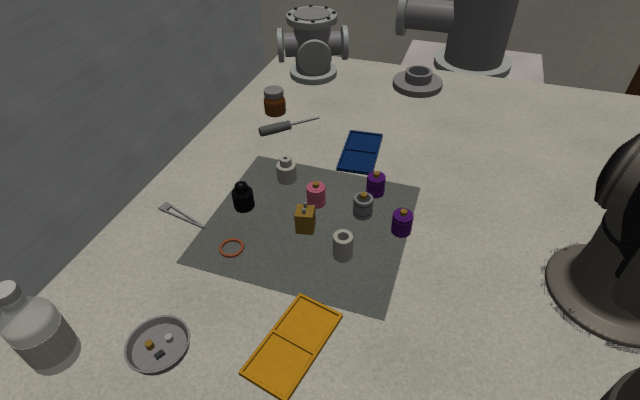

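View pics/a_wrist.png

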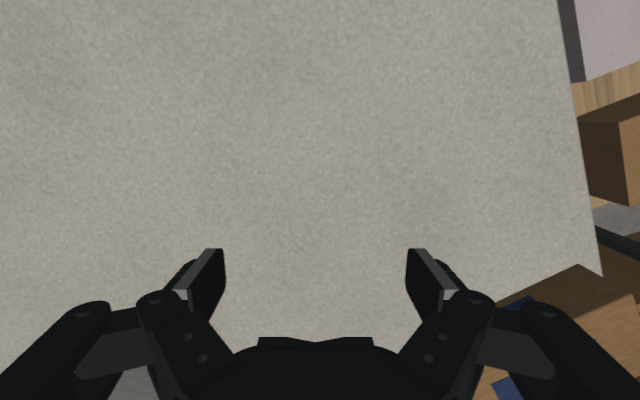

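The top view shows the stock: white stepped part (381,146), black (326,125), gasket (272,145), block (317,195), tube (294,241). There are four hub-shaped parts: pink (356,191), purple (395,245), purple (346,286) and grey with a brass stud (357,242). The grey one fits the description. The yellow tray is at (202,235) and the blue at (456,209). I'll confirm with an enlarged crop.

```bash
python3 - <<'E'
import cv2,numpy as np
im=np.load("a_top.npz")["image"][:,:,::-1]
cv2.imwrite("pics/crop1.png",cv2.resize(im[100:300,240:420],None,fx=3,fy=3,interpolation=cv2.INTER_CUBIC))
im=np.load("a_side.npz")["image"][:,:,::-1]
cv2.imwrite("pics/crop2.png",cv2.resize(im[145:275,190:430],None,fx=3.3,fy=3.3,interpolation=cv2.INTER_CUBIC))
E
```

```text
(no output)
```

View pics/crop1.png

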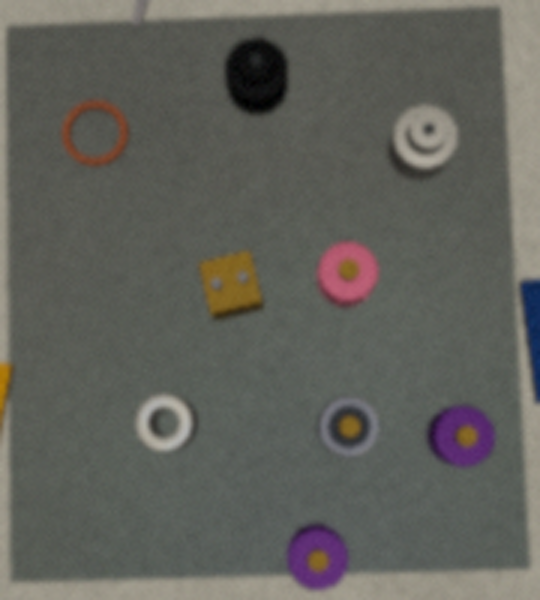

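View pics/crop2.png

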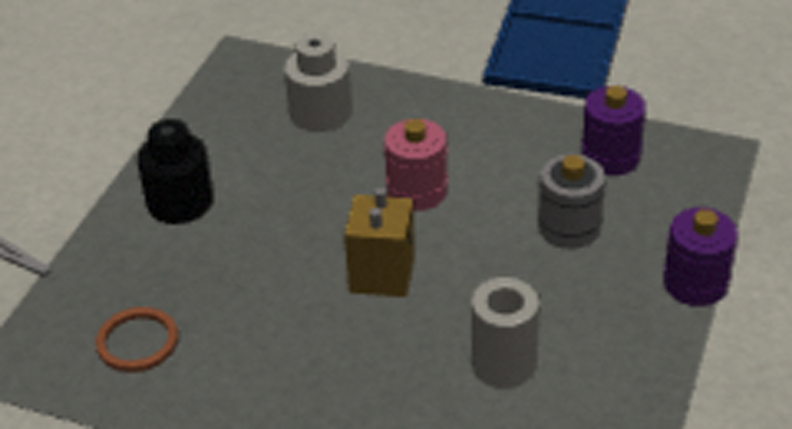

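The crop confirms it: the grey hub with the brass stud is at crop (349,427), and the other three hub shapes are pink or purple. Now I'll measure.

```bash
cat > h.py <<'E'
import cv2,numpy as np
D={n:np.load(f"a_{n}.npz") for n in("top","side")}
def cast(n,u,v,z,d=None):
    d=d or D[n];K=d["intrinsics"];T=d["T"]
    r=T[:3,:3]@np.array([(u-K[0,2])/K[0,0],-(v-K[1,2])/K[1,1],-1]);o=T[:3,3]
    return (o+r*(z-o[2])/r[2])
def proj(n,p):
    K=D[n]["intrinsics"];T=D[n]["T"];q=T[:3,:3].T@(np.array(p)-T[:3,3])
    return np.array([K[0,2]+K[0,0]*q[0]/-q[2],K[1,2]-K[1,1]*q[1]/-q[2]])
E
python3 - <<'E'
from h import *
for n in("top","side"):
    im=D[n]["image"];hsv=cv2.cvtColor(im,cv2.COLOR_RGB2HSV)
    for name,lo,hi in [("orange",(12,100,60),(28,255,255)),("blue",(100,100,40),(125,255,255)),("white",(0,0,150),(180,60,255)),("copper",(3,90,60),(11,255,255)),("black",(0,0,0),(180,255,42))]:
        m=cv2.inRange(hsv,lo,hi)
        cs,_=cv2.findContours(m,cv2.RETR_EXTERNAL,cv2.CHAIN_APPROX_NONE)
        for c in cs:
            a=cv2.contourArea(c)
            x,y,w,h=cv2.boundingRect(c)
            if a<25 or a>8000 or w>200: continue
            if not(150<x<510 and 60<y): continue
            r=cv2.minAreaRect(c);M=cv2.moments(c)
            print(n,name,int(a),(x,y,w,h),np.round(r[0],1),np.round(r[1],1),round(r[2],1),"cen",round(M['m10']/M['m00'],1),round(M['m01']/M['m00'],1))
            if a>1500 and name in("orange","blue"):
                P=np.array([cast(n,*p,.009)[:2] for p in cv2.boxPoints(r)])
                e=P[1]-P[0];f=P[2]-P[1]
                print("  tray",P.mean(0).round(4),np.linalg.norm(e).round(4),np.linalg.norm(f).round(4),"yaw e",np.arctan2(e[1],e[0]).round(3),"f",np.arctan2(f[1],f[0]).round(3))
E
```

```text
top orange 38 (353, 238, 8, 8) [356.5 241.5] [7. 7.] 90.0 cen 356.1 241.7
top orange 3144 (159, 208, 85, 54) [201.2 234.1] [79.5 41.5] 10.8 cen 201.4 234.2
  tray [0.4871 0.2657] 0.0873 0.1711 yaw e -0.182 f -1.79
top orange 302 (306, 184, 21, 22) [316.4 194.2] [19.3 18. ] 77.5 cen 316.3 194.0
top blue 3051 (414, 186, 85, 48) [456.  209.1] [39.8 80.8] 83.4 cen 455.8 209.1
  tray [ 0.522 -0.269] 0.1677 0.0825 yaw e -1.489 f -3.103
top copper 356 (260, 133, 23, 22) [271.  143.5] [21. 22.] 90.0 cen 271.3 143.8
top black 365 (315, 113, 21, 25) [325.1 125.1] [24.2 19.4] 81.9 cen 325.1 125.0
top black 151 (489, 68, 22, 22) [497.3  81.2] [24.2 13.3] 50.2 cen 496.6 81.9
top black 47 (499, 63, 16, 18) [504.3  73.2] [21.2  7.7] 50.9 cen 502.8 72.6
side orange 5410 (239, 293, 104, 107) [290.4 343.9] [ 57.  107.1] 33.1 cen 290.8 346.7
  tray [0.4902 0.2646] 0.1821 0.1043 yaw e -1.694 f 2.802
side orange 169 (295, 204, 20, 14) [304.5 210.4] [18.6 13.3] 6.3 cen 304.7 210.9
side orange 40 (266, 97, 19, 8) [275.2 101.5] [ 5.2 17.8] 76.8 cen 276.7 101.5
side blue 1288 (337, 131, 45, 42) [359.2 151.1] [35.2 44.4] 15.3 cen 359.9 151.4
side copper 349 (219, 238, 25, 20) [231.  247.5] [19. 24.] 90.0 cen 230.9 247.2
side black 171 (392, 219, 18, 18) [399.4 228.8] [18.3 15.2] 18.4 cen 398.4 228.4
side black 509 (232, 181, 23, 32) [242.4 196.5] [31.4 20.4] 80.5 cen 242.5 197.4
side black 124 (367, 180, 15, 18) [374.  188.5] [17. 14.] 90.0 cen 373.2 188.5
side black 30 (337, 168, 31, 6) [352.  170.9] [30.3  2. ] 8.1 cen 350.8 170.7
side black 36 (259, 127, 31, 9) [274.2 131.2] [ 5.5 30.3] 84.1 cen 272.9 131.6
side black 55 (265, 105, 12, 12) [269.4 111.1] [15.   7.7] 60.3 cen 269.0 110.9
```

```bash
python3 - <<'E'
from h import *
im=D["top"]["image"];hsv=cv2.cvtColor(im,cv2.COLOR_RGB2HSV)
for nm,(u,v) in dict(step=(381,146),tube=(294,241),hub=(356,242)).items():
    s=np.s_[v-20:v+20,u-20:u+20]
    g=im[s].max(2); t,m=cv2.threshold(g,0,255,cv2.THRESH_OTSU)
    cs,_=cv2.findContours(m,cv2.RETR_EXTERNAL,cv2.CHAIN_APPROX_NONE)
    for c in sorted(cs,key=cv2.contourArea)[-1:]:
        c=c+np.array([u-20,v-20]);print(nm,t,cv2.minEnclosingCircle(c),cv2.fitEllipse(c),cv2.contourArea(c))
for n,u,v,z in [("hub",356.3,241.8,.056),("hub46",356.3,241.8,.046)]: print(n,cast("top",u,v,z).round(4))
hs=hsv
m=cv2.inRange(hsv,(12,100,60),(28,255,255))[170:215,295:340]
cv2.imwrite("pics/b1.png",np.vstack([np.hstack([cv2.resize(im[v-25:v+25,u-25:u+25,::-1],None,fx=6,fy=6,interpolation=cv2.INTER_NEAREST) for u,v in r]) for r in [((381,146),(317,195)),((294,241),(356,242))]]))
im=D["side"]["image"]
cv2.imwrite("pics/b2.png",np.vstack([np.hstack([cv2.resize(im[v-25:v+25,u-25:u+25,::-1],None,fx=6,fy=6,interpolation=cv2.INTER_NEAREST) for u,v in r]) for r in [((286,170),(305,220)),((343,245),(363,205))]]))
E
```

```text
step 117.0 ((381.43023681640625, 144.96511840820312), 10.481542587280273) ((381.41552734375, 145.0390625), (20.030038833618164, 20.117687225341797), 128.25392150878906) 315.0
tube 127.0 ((294.0, 240.5), 9.178879737854004) ((294.1028747558594, 240.51693725585938), (17.474464416503906, 17.658294677734375), 68.20730590820312) 241.0
hub 80.0 ((355.5, 241.5), 27.57726287841797) ((355.5, 241.5), (46.15950012207031, 46.15950012207031), 0.0) 1521.0
hub [ 0.4605 -0.0575  0.056 ]
hub46 [ 0.4605 -0.058   0.046 ]
```

View pics/b1.png

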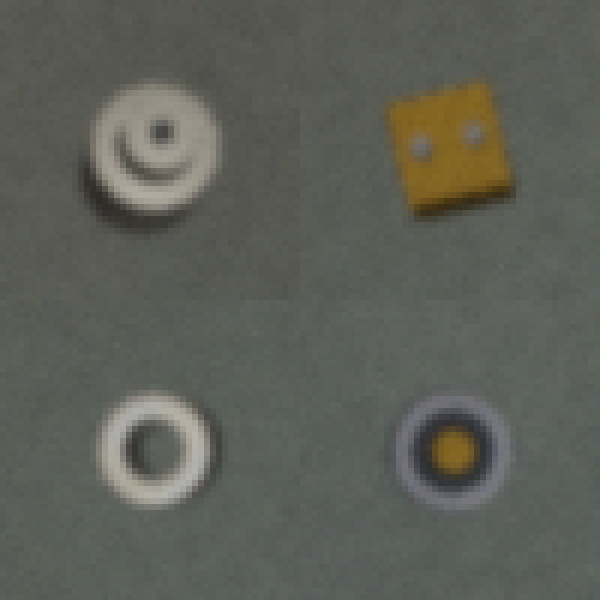

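View pics/b2.png

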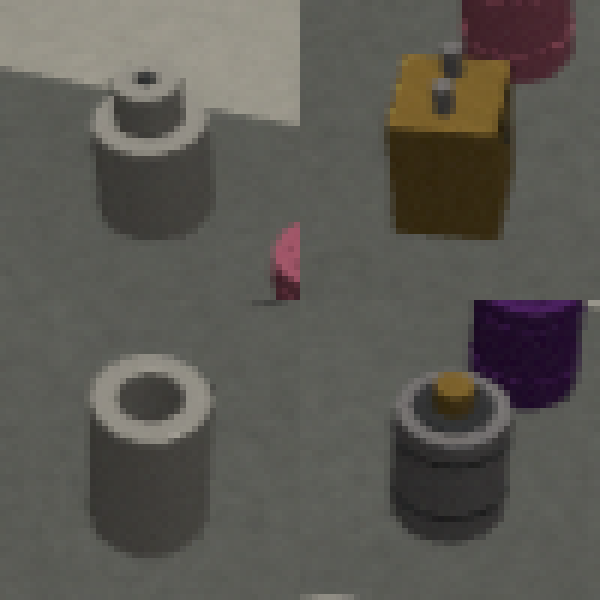

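```bash
python3 - <<'E'
from h import *
for n,a,z,b,zb in [("step",(381.4,145),.042,(284.8,157.5),.06),("hub",(356.3,242),.05,(363.3,193.2),.056),("tube",(294.1,240.5),.054,(342.5,235.8),.054),("block",(316.5,193.5),.05,(304.5,210.3),.05)]:
    print(n,cast("top",*a,z).round(4),cast("side",*b,zb).round(4))
c=np.array([(388,102),(488,84),(512,184),(413,206)])
P=np.array([cast("top",292+(x-300)/6-.5,170+y/6-.5,.05)[:2] for x,y in c])
for i in range(4):
    e=P[(i+1)%4]-P[i];print("block edge",np.linalg.norm(e).round(4),np.arctan2(e[1],e[0]).round(3))
print(P.mean(0))
for n,u,v,z in[("gasket",271.3,143.8,.006),("black",325.5,124,.05),("pink",356,190.5,.046),("pur",395,245,.046),("pur2",346,286,.046)]:print(n,cast("top",u,v,z).round(3))
for n,p in dict(yel=(.487,.266,.009),blue=(.522,-.269,.009)).items():
    print(n,proj("side",p))
E
```

```text
step [ 0.6553 -0.117   0.042 ] [ 0.6572 -0.1182  0.06  ]
hub [ 0.4601 -0.0578  0.05  ] [ 0.4622 -0.0588  0.056 ]
tube [0.4668 0.0647 0.054 ] [0.4683 0.0653 0.054 ]
block [0.5592 0.0179 0.05  ] [0.5596 0.0189 0.05  ]
block edge 0.034 -1.426
block edge 0.0346 -2.939
block edge 0.0338 1.757
block edge 0.036 0.207
[0.55925416 0.01787471]
gasket [0.676 0.114 0.006]
black [ 0.701 -0.005  0.05 ]
pink [ 0.563 -0.061  0.046]
pur [ 0.452 -0.134  0.046]
pur2 [ 0.375 -0.034  0.046]
yel [293.63594652 341.03530671]
blue [360.66470373 149.71268272]
```

The two views agree to about 2 mm. The averaged positions are:

| Item | Position (x, y) | Yaw (rad) |
|---|---|---|
| Stepped white | (.656, -.1175) | – |
| Hub | (.461, -.058) | – |
| Tube | (.4675, .065) | – |
| Block | (.5595, .0185) | 0.185 |
| Yellow tray | (.487, .266) | about -0.2 |
| Blue tray | (.522, -.269) | about 0.06 |

First I'll turn the jaws to lie along world x.

>>> arm_command --pt "0 0 0 0 0 0.0756" --pt "0 0 0 0 0 0.0756" --pt "0 0 0 0 0 0.0756" --pt "0 0 0 0 0 0.0756" --pt "0 0 0 0 0 0.0756" --pt "0 0 0 0 0 0.0756" --pt "0 0 0 0 0 0.0756" --pt "0 0 0 0 0 0.0756" --pt "0 0 0 0 0 0.0756" --pt "0 0 0 0 0 0.0756" --pt "0 0 0 0 0 0" --claw 0 --grip_force 40

```text
t: 1.07
position: [0.1965, 0.4867, 0.242]
orientation: [3.141, 0.0, -0.005]
ft_force: [-0.3, -0.4, -0.7]
finger_gap: 0.085
```

>>> arm_command --pt "0.192 0.252 0 0 0 0" --pt "0.192 0.252 0 0 0 0" --pt "0.192 0.252 0 0 0 0" --pt "0.192 0.252 0 0 0 0" --pt "0.192 0.252 0 0 0 0" --pt "0.192 0.252 0 0 0 0" --pt "0.192 0.252 0 0 0 0" --pt "0.192 0.252 0 0 0 0" --pt "0.192 0.252 0 0 0 0" --pt "0.192 0.252 0 0 0 0" --pt "0.192 0.252 0 0 0 0" --pt "0.192 0.252 0 0 0 0"

```text
t: 2.07
position: [0.4274, 0.1829, 0.2423]
orientation: [-3.142, 0.0, 0.004]
ft_force: [0.6, 1.1, -0.1]
finger_gap: 0.0854
```

>>> arm_command --pt "0.192 0.252 0 0 0 0" --pt "0.192 0.252 0 0 0 0" --pt "0.192 0.252 0 0 0 0" --pt "0.192 0.252 0 0 0 0" --pt "0.192 0.252 0 0 0 0" --pt "0.192 0.252 0 0 0 0" --pt "0.192 0.252 0 0 0 0" --pt "0.192 0.252 0 0 0 0" --pt "0.192 0.252 0 0 0 0" --pt "0.192 0.252 0 0 0 0" --pt "0.192 0.252 0 0 0 0" --pt "0.192 0.252 0 0 0 0"

```text
t: 3.07
position: [0.6577, -0.1196, 0.2419]
orientation: [-3.141, 0.001, 0.004]
ft_force: [1.7, 0.7, 0.0]
finger_gap: 0.0854
```

>>> arm_command --pt "0 0 0 0 0 0" --pt "0 0 0 0 0 0" --pt "0 0 0 0 0 0"

```text
t: 3.32
position: [0.6566, -0.1179, 0.2417]
orientation: [-3.141, 0.001, 0.001]
ft_force: [-0.0, 0.7, -0.3]
finger_gap: 0.0855
```

```bash
cat >> h.py <<'E'
def wcast(c,s,u,v,z):
    from scipy.spatial.transform import Rotation as R
    M=np.eye(4);M[:3,:3]=R.from_euler("xyz",s["orientation"]).as_matrix();M[:3,3]=s["position"]
    return cast("",u,v,z,dict(intrinsics=c["intrinsics"],T=M@c["mount"]))
E
python3 - <<'E'
from h import *
from cell import read_state, viewer
s=read_state();c=viewer.read_camera("wrist")
import pickle;pickle.dump((s,c),open("w1.pkl","wb"))
cv2.imwrite("pics/w1.png",c["image"][:,:,::-1])
E
```

```text
(no output)
```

View pics/w1.png

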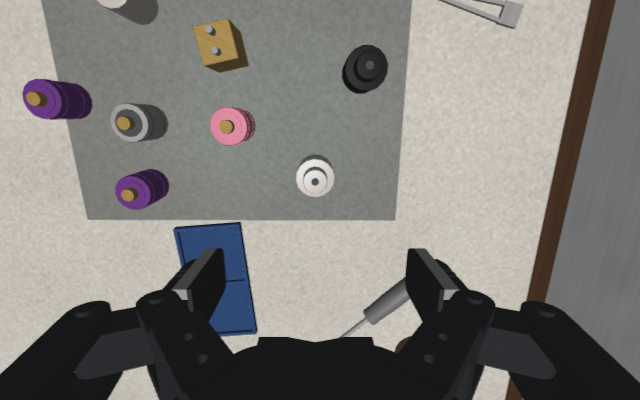

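The wrist view shows the stepped white part's neck at (315,181), the grey hub's stud at (124,123), the block at about (217,43) and the blue tray at (215,280). I'll cast these as a check.

```bash
python3 - <<'E'
from h import *
import pickle;s,c=pickle.load(open("w1.pkl","rb"))
for n,u,v,z in [("step",315,181.5,.06),("hub",124,123.5,.056),("blk pins",211,40,.062),("b tl",175,228.5,.009),("b tr",240,223,.009),("b br",257,332,.009),("ribR",246,279,.009)]: print(n,wcast(c,s,u,v,z).round(4))
E
```

```text
step [ 0.6566 -0.1168  0.06  ]
hub [ 0.4628 -0.0581  0.056 ]
blk pins [0.5599 0.0174 0.062 ]
b tl [ 0.4775 -0.1894  0.009 ]
b tr [ 0.5612 -0.1818  0.009 ]
b br [ 0.5747 -0.3455  0.009 ]
ribR [ 0.5641 -0.2615  0.009 ]
```

All three agree to within 2 mm. Blue tray refined to centre (.525, -.268), yaw .083. Descending on the stepped part.

>>> arm_command --pt "0 0 0.3 0 0 0" --pt "0 0 0.3 0 0 0" --pt "0 0 0.3 0 0 0" --pt "0 0 0.25 0 0 0" --pt "0 0 0.25 0 0 0" --pt "0 0 0.2 0 0 0" --pt "0 0 0.2 0 0 0" --pt "0 0 0.2 0 0 0" --pt "0 0 0.1 0 0 0" --pt "0 0 0.1 0 0 0" --pt "0 0 0 0 0 0" --pt "0 0 0 0 0 0"

```text
t: 4.37
position: [0.6572, -0.1178, 0.0228]
orientation: [-3.142, -0.0, 0.0]
ft_force: [-0.1, 0.7, -0.1]
finger_gap: 0.085
```

>>> arm_command --pt "0 0 0 0 0 0" --pt "0 0 0 0 0 0" --pt "0 0 0 0 0 0" --pt "0 0 0 0 0 0" --pt "0 0 0 0 0 0" --pt "0 0 0 0 0 0" --pt "0 0 0 0 0 0" --pt "0 0 0 0 0 0" --pt "0 0 0 0 0 0" --pt "0 0 0 0 0 0" --claw 1 --grip_force 40

```text
t: 5.2
position: [0.6576, -0.1184, 0.0235]
orientation: [3.141, -0.002, -0.0]
ft_force: [-0.4, -0.5, 4.7]
finger_gap: 0.0429
```

Gripped at 43 mm, which matches the 44 mm body. Lift, then carry to the far blue well (.528, -.308).

>>> arm_command --pt "0 0 -0.1 0 0 0" --pt "0 0 -0.2 0 0 0" --pt "0 0 -0.2 0 0 0" --pt "0 0 -0.2 0 0 0" --pt "0 0 -0.2 0 0 0" --pt "0 0 -0.1 0 0 0" --pt "0 0 0 0 0 0"

```text
t: 5.78
position: [0.6584, -0.1186, 0.1254]
orientation: [3.14, -0.005, -0.0]
ft_force: [-0.5, -0.4, -1.6]
finger_gap: 0.0425
```

>>> arm_command --pt "-0.08 0.1 0 0 0 0" --pt "-0.13 0.2 0 0 0 0" --pt "-0.13 0.2 0 0 0 0" --pt "-0.13 0.2 0 0 0 0" --pt "-0.13 0.2 0 0 0 0" --pt "-0.13 0.2 0 0 0 0" --pt "-0.13 0.2 0 0 0 0" --pt "-0.13 0.2 0 0 0 0" --pt "-0.13 0.2 0 0 0 0" --pt "-0.13 0.2 0 0 0 0" --pt "-0.04 0.0 0 0 0 0" --pt "0 0 0 0 0 0"

```text
t: 6.78
position: [0.5254, -0.309, 0.1205]
orientation: [-3.139, 0.003, -0.003]
ft_force: [-0.1, -0.0, -1.4]
finger_gap: 0.0427
```

>>> arm_command --pt "0 0 0 0 0 0" --pt "0 0 0 0 0 0"

```text
t: 6.95
position: [0.5278, -0.3074, 0.1215]
orientation: [-3.14, 0.001, -0.0]
ft_force: [0.4, 0.3, -2.2]
finger_gap: 0.0428
```

```bash
python3 - <<'E'
from cell import read_state, viewer
import cv2,numpy as np
for n in("side","wrist"):
    c=viewer.read_camera(n);im=c["image"][:,:,::-1]
    if n=="side": im=cv2.resize(im[80:240,230:450],None,fx=3,fy=3,interpolation=cv2.INTER_CUBIC)
    cv2.imwrite(f"pics/c_{n}.png",im)
E
```

```text
(no output)
```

View pics/c_side.png

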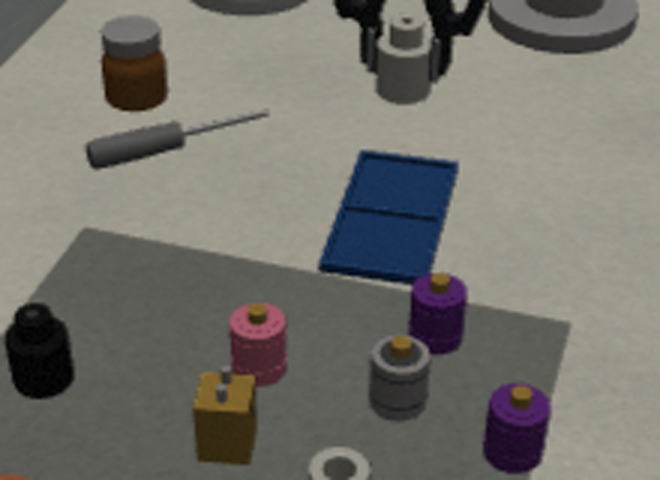

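View pics/c_wrist.png

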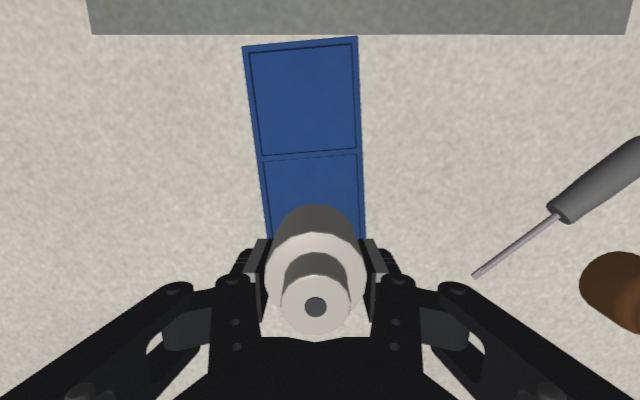

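The part hangs upright in the jaws over the far well. Lower it and release.

>>> arm_command --pt "0 0 0.15 0 0 0" --pt "0 0 0.2 0 0 0" --pt "0 0 0.2 0 0 0" --pt "0 0 0.15 0 0 0" --pt "0 0 0.1 0 0 0" --pt "0 0 0.05 0 0 0" --pt "0 0 0.03 0 0 0" --pt "0 0 0.03 0 0 0" --pt "0 0 0.02 0 0 0" --pt "0 0 0 0 0 0" --pt "0 0 0 0 0 0"

```text
t: 7.97
position: [0.5282, -0.3083, 0.0298]
orientation: [3.141, -0.001, -0.001]
ft_force: [0.0, 0.4, -1.8]
finger_gap: 0.043
```

>>> arm_command --pt "0 0 0.01 0 0 0" --pt "0 0 0.01 0 0 0" --pt "0 0 0 0 0 0" --pt "0 0 0 0 0 0"

```text
t: 8.3
position: [0.5281, -0.3083, 0.0275]
orientation: [3.141, -0.001, -0.001]
ft_force: [-0.3, 0.1, -0.5]
finger_gap: 0.043
```

Touching down (hung weight mostly gone). Open and rise.

>>> arm_command --pt "0 0 0 0 0 0" --pt "0 0 0 0 0 0" --pt "0 0 0 0 0 0" --pt "0 0 0 0 0 0" --pt "0 0 0 0 0 0" --pt "0 0 0 0 0 0" --pt "0 0 0 0 0 0" --claw 0

```text
t: 8.88
position: [0.528, -0.3082, 0.0273]
orientation: [-3.142, -0.0, -0.001]
ft_force: [0.6, 0.8, -0.7]
finger_gap: 0.0855
```

>>> arm_command --pt "0 0 -0.1 0 0 0" --pt "0 0 -0.2 0 0 0" --pt "0 0 -0.2 0 0 0" --pt "0 0 -0.2 0 0 0" --pt "0 0 -0.2 0 0 0" --pt "0 0 -0.1 0 0 0" --pt "0 0 0 0 0 0"

```text
t: 9.47
position: [0.5292, -0.309, 0.1305]
orientation: [3.138, -0.005, -0.001]
ft_force: [0.9, 0.1, 0.2]
finger_gap: 0.0852
```

>>> arm_command --pt "-0.065 -0.25 0 0 0 0" --pt "-0.065 -0.25 0 0 0 0" --pt "-0.065 -0.25 0 0 0 0" --pt "-0.065 -0.25 0 0 0 0" --pt "-0.065 -0.25 0 0 0 0" --pt "-0.065 -0.25 0 0 0 0" --pt "-0.065 -0.25 0 0 0 0" --pt "-0.065 -0.25 0 0 0 0" --pt "-0.065 -0.25 0 0 0 0" --pt "-0.065 -0.25 0 0 0 0" --pt "0 0 0 0 0 0" --pt "0 0 0 0 0 0"

```text
t: 10.47
position: [0.4625, -0.0571, 0.1267]
orientation: [-3.141, 0.001, 0.002]
ft_force: [0.4, -0.1, 0.6]
finger_gap: 0.0853
```

```bash
python3 - <<'E'
from cell import read_state, viewer
import cv2,numpy as np
print(read_state()["position"])
for n in("side","wrist"):
    c=viewer.read_camera(n);im=c["image"][:,:,::-1]
    if n=="side": im=cv2.resize(im[80:240,230:450],None,fx=3,fy=3,interpolation=cv2.INTER_CUBIC)
    cv2.imwrite(f"pics/d_{n}.png",im)
E
```

```text
[ 0.46246557 -0.05711402  0.12669931]
```

View pics/d_side.png

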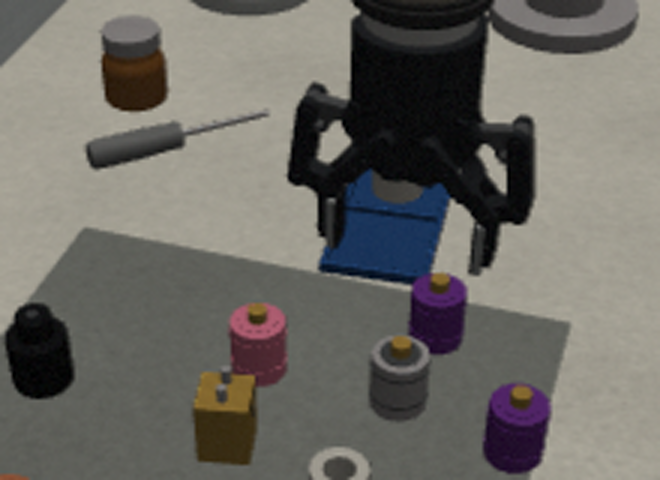

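View pics/d_wrist.png

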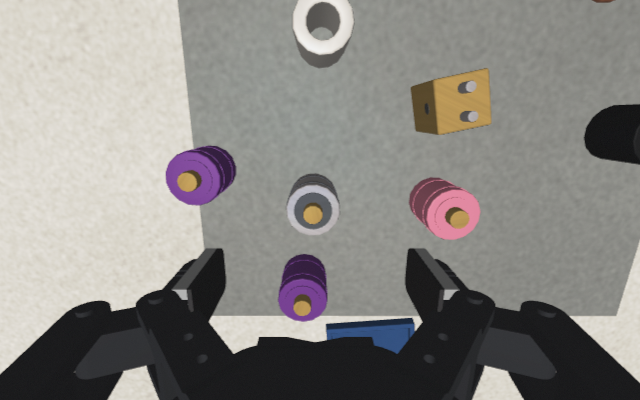

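The stepped part stands in the blue far well. In the wrist view the hub stud is at (313,213), with purple at (302,305), pink at (458,218) and purple at (187,181). I'll check the hub's position before descending.

```bash
python3 - <<'E'
from h import *
from cell import read_state, viewer
s=read_state();c=viewer.read_camera("wrist")
for n,u,v,z in [("hub",313,214,.056),("hubtop",313,210,.046),("pur",302,307,.056),("pink",459,218.5,.056),("pur2",187.5,181.5,.056)]: print(n,wcast(c,s,u,v,z).round(4))
E
```

```text
hub [ 0.4621 -0.0573  0.056 ]
hubtop [ 0.462  -0.0575  0.046 ]
pur [ 0.4535 -0.1323  0.056 ]
pink [ 0.5648 -0.0606  0.056 ]
pur2 [ 0.3768 -0.034   0.056 ]
```

The TCP is over the hub. To keep the finger linkage well away from purple (.377,-.034) and pink, I'll turn the jaws +0.35 rad and half close them before descending.

>>> arm_command --pt "0 0 0 0 0 -0.0743" --pt "0 0 0 0 0 -0.0743" --pt "0 0 0 0 0 -0.0743" --pt "0 0 0 0 0 0" --pt "0 0 0 0 0 0" --pt "0 0 0 0 0 0" --claw 0.22

```text
t: 11.12
position: [0.4632, -0.0587, 0.1272]
orientation: [-3.142, -0.0, 0.345]
ft_force: [0.2, -0.1, -0.1]
finger_gap: 0.0667
```

>>> arm_command --pt "0 0 0.15 0 0 0" --pt "0 0 0.2 0 0 0" --pt "0 0 0.2 0 0 0" --pt "0 0 0.15 0 0 0" --pt "0 0 0.1 0 0 0" --pt "0 0 0.1 0 0 0" --pt "0 0 0.1 0 0 0" --pt "0 0 0.05 0 0 0" --pt "0 0 0 0 0 0" --pt "0 0 0 0 0 0"

```text
t: 11.95
position: [0.4631, -0.0582, 0.0223]
orientation: [-3.141, 0.0, 0.348]
ft_force: [0.6, 0.3, -0.5]
finger_gap: 0.0665
```

>>> arm_command --pt "0 0 0 0 0 0" --pt "0 0 0 0 0 0" --pt "0 0 0 0 0 0" --pt "0 0 0 0 0 0" --pt "0 0 0 0 0 0" --pt "0 0 0 0 0 0" --pt "0 0 0 0 0 0" --pt "0 0 0 0 0 0" --claw 1 --grip_force 50

```text
t: 12.62
position: [0.4633, -0.0582, 0.0231]
orientation: [3.141, -0.001, 0.349]
ft_force: [-1.8, -0.7, 6.1]
finger_gap: 0.0392
```

>>> arm_command --pt "0 0 -0.1 0 0 0" --pt "0 0 -0.2 0 0 0" --pt "0 0 -0.2 0 0 0" --pt "0 0 -0.2 0 0 0" --pt "0 0 -0.2 0 0 0" --pt "0 0 -0.1 0 0 0" --pt "0 0 0 0 0 0.0743" --pt "0 0 0 0 0 0.0743" --pt "0 0 0 0 0 0.0743" --pt "0 0 0 0 0 0" --pt "0 0 0 0 0 0"

```text
t: 13.53
position: [0.4628, -0.058, 0.1221]
orientation: [-3.141, 0.0, 0.003]
ft_force: [0.4, 0.6, -3.8]
finger_gap: 0.039
```

Holding 3.8 N at 39 mm, so it is the hub. Carry it to the near blue well (.522, -.228).

>>> arm_command --pt "0.06 0.1 0 0 0 0" --pt "0.07 0.2 0 0 0 0" --pt "0.07 0.2 0 0 0 0" --pt "0.07 0.2 0 0 0 0" --pt "0.07 0.2 0 0 0 0" --pt "0.07 0.2 0 0 0 0" --pt "0.07 0.2 0 0 0 0" --pt "0.07 0.2 0 0 0 0" --pt "0.04 0.2 0 0 0 0" --pt "0 0 0 0 0 0" --pt "0 0 0 0 0 0"

```text
t: 14.45
position: [0.5219, -0.2295, 0.1217]
orientation: [-3.141, 0.0, -0.0]
ft_force: [0.2, 0.1, -3.5]
finger_gap: 0.0389
```

```bash
python3 - <<'E'
from cell import read_state, viewer
import cv2,numpy as np
print(read_state()["position"])
ims=[]
for n in("side","wrist"):
    c=viewer.read_camera(n);im=c["image"][:,:,::-1]
    if n=="side": im=cv2.resize(im[80:240,230:450],(500,364),interpolation=cv2.INTER_CUBIC)
    cv2.imwrite(f"pics/e_{n}.png",im)
E
```

```text
[ 0.52192411 -0.22953901  0.12169482]
```

View pics/e_wrist.png

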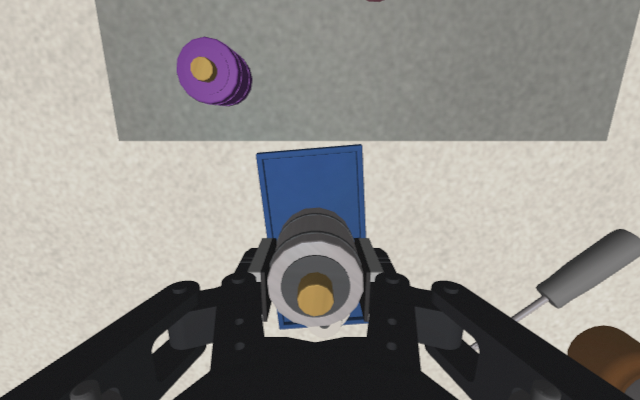

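View pics/e_side.png

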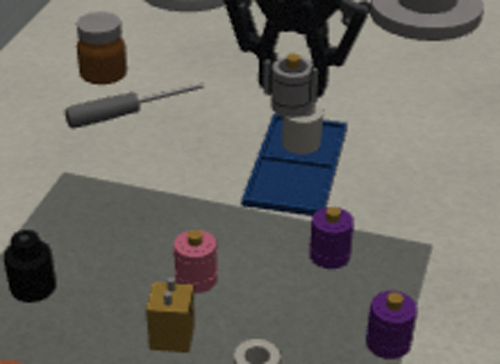

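>>> arm_command --pt "0 0 0.15 0 0 0" --pt "0 0 0.2 0 0 0" --pt "0 0 0.2 0 0 0" --pt "0 0 0.15 0 0 0" --pt "0 0 0.1 0 0 0" --pt "0 0 0.05 0 0 0" --pt "0 0 0.03 0 0 0" --pt "0 0 0.03 0 0 0" --pt "0 0 0.02 0 0 0" --pt "0 0 0 0 0 0" --pt "0 0 0 0 0 0"

```text
t: 15.47
position: [0.5223, -0.2283, 0.0298]
orientation: [3.141, -0.001, -0.0]
ft_force: [-0.3, -0.5, -3.8]
finger_gap: 0.0387
```

>>> arm_command --pt "0 0 0.01 0 0 0" --pt "0 0 0 0 0 0" --pt "0 0 0 0 0 0"

```text
t: 15.72
position: [0.5221, -0.2282, 0.0285]
orientation: [3.142, -0.0, -0.001]
ft_force: [-0.1, -0.8, -4.3]
finger_gap: 0.0387
```

>>> arm_command --pt "0 0 0.01 0 0 0" --pt "0 0 0.005 0 0 0" --pt "0 0 0 0 0 0" --pt "0 0 0 0 0 0"

```text
t: 16.05
position: [0.5221, -0.2282, 0.0271]
orientation: [3.141, -0.0, -0.001]
ft_force: [-2.1, 1.9, 0.5]
finger_gap: 0.039
```

On the floor. Release, rise, and move over the block with the jaws turned to its yaw.

>>> arm_command --pt "0 0 0 0 0 0" --pt "0 0 0 0 0 0" --pt "0 0 0 0 0 0" --pt "0 0 0 0 0 0" --pt "0 0 0 0 0 0" --pt "0 0 0 0 0 0" --pt "0 0 0 0 0 0" --claw 0

```text
t: 16.63
position: [0.522, -0.2281, 0.0268]
orientation: [-3.141, -0.0, -0.001]
ft_force: [-0.5, 0.4, 0.9]
finger_gap: 0.0853
```

>>> arm_command --pt "0 0 -0.1 0 0 0" --pt "0 0 -0.2 0 0 0" --pt "0 0 -0.2 0 0 0" --pt "0 0 -0.2 0 0 0" --pt "0 0 -0.2 0 0 0" --pt "0 0 -0.1 0 0 0" --pt "0 0 0 0 0 0"

```text
t: 17.22
position: [0.5233, -0.2288, 0.1297]
orientation: [3.139, -0.005, -0.0]
ft_force: [0.2, -0.1, -0.4]
finger_gap: 0.0857
```

>>> arm_command --pt "0.0375 -0.247 0 0 0 0" --pt "0.0375 -0.247 0 0 0 0" --pt "0.0375 -0.247 0 0 0 0" --pt "0.0375 -0.247 0 0 0 0" --pt "0.0375 -0.247 0 0 0 0" --pt "0.0375 -0.247 0 0 0 0" --pt "0.0375 -0.247 0 0 0 0" --pt "0.0375 -0.247 0 0 0 0" --pt "0.0375 -0.247 0 0 0 0" --pt "0.0375 -0.247 0 0 0 0" --pt "0 0 0 0 0 -0.059" --pt "0 0 0 0 0 -0.059"

```text
t: 18.22
position: [0.559, 0.0206, 0.1255]
orientation: [-3.141, 0.002, 0.192]
ft_force: [-0.6, -0.8, -0.4]
finger_gap: 0.0852
```

>>> arm_command --pt "0 0 0 0 0 0" --pt "0 0 0 0 0 0" --pt "0 0 0 0 0 0"

```text
t: 18.47
position: [0.5593, 0.0186, 0.1262]
orientation: [-3.141, 0.001, 0.182]
ft_force: [-0.3, -0.5, -0.1]
finger_gap: 0.0854
```

```bash
python3 - <<'E'
from h import *
from cell import read_state, viewer
import pickle
s=read_state();c=viewer.read_camera("wrist");pickle.dump((s,c),open("w2.pkl","wb"))
cv2.imwrite("pics/f_wrist.png",c["image"][:,:,::-1])
im=viewer.read_camera("side")["image"][:,:,::-1]
cv2.imwrite("pics/f_side.png",cv2.resize(im[80:240,230:450],None,fx=3,fy=3,interpolation=cv2.INTER_CUBIC))
E
```

```text
(no output)
```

View pics/f_wrist.png

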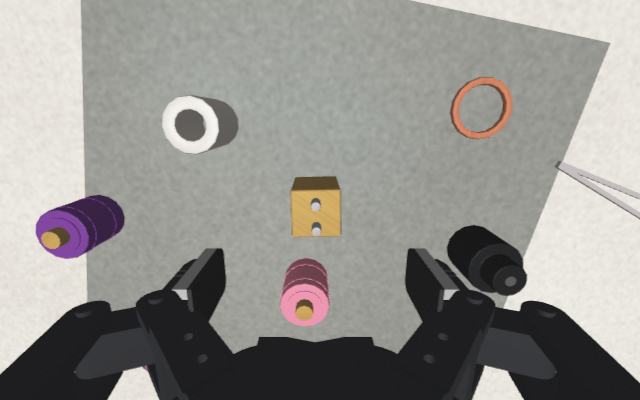

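View pics/f_side.png

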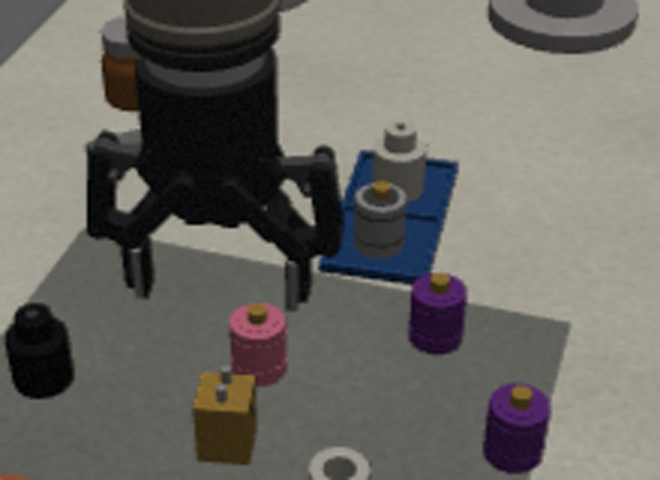

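Both blue-tray parts stand upright, each in its own well. The block's edges line up with the jaws, top centre (316,213). Quick check of its position.

```bash
python3 - <<'E'
from h import *
import pickle;s,c=pickle.load(open("w2.pkl","rb"))
for n,u,v,z in [("blk",316,213.5,.05),("tube",190,124.5,.054),("gasket",481.5,107.5,.006)]: print(n,wcast(c,s,u,v,z).round(4))
E
```

```text
blk [0.5601 0.0187 0.05  ]
tube [0.4681 0.065  0.054 ]
gasket [0.6757 0.1152 0.006 ]
```

>>> arm_command --pt "0 0 0.15 0 0 0" --pt "0 0 0.2 0 0 0" --pt "0 0 0.2 0 0 0" --pt "0 0 0.15 0 0 0" --pt "0 0 0.1 0 0 0" --pt "0 0 0.1 0 0 0" --pt "0 0 0.1 0 0 0" --pt "0 0 0.03 0 0 0" --pt "0 0 0 0 0 0" --pt "0 0 0 0 0 0"

```text
t: 19.4
position: [0.56, 0.0188, 0.0241]
orientation: [3.141, -0.001, 0.185]
ft_force: [0.6, 0.3, 1.2]
finger_gap: 0.0855
```

>>> arm_command --pt "0 0 0 0 0 0" --pt "0 0 0 0 0 0" --pt "0 0 0 0 0 0" --pt "0 0 0 0 0 0" --pt "0 0 0 0 0 0" --pt "0 0 0 0 0 0" --pt "0 0 0 0 0 0" --pt "0 0 0 0 0 0" --pt "0 0 0 0 0 0" --claw 1 --grip_force 50

```text
t: 20.15
position: [0.5599, 0.0188, 0.0244]
orientation: [3.141, -0.001, 0.185]
ft_force: [-1.2, -0.1, 5.1]
finger_gap: 0.0355
```

>>> arm_command --pt "0 0 -0.1 0 0 0" --pt "0 0 -0.2 0 0 0" --pt "0 0 -0.2 0 0 0" --pt "0 0 -0.2 0 0 0" --pt "0 0 -0.2 0 0 0" --pt "0 0 -0.1 0 0 0" --pt "0 0 0 0 0 0.059" --pt "0 0 0 0 0 0.059" --pt "0 0 0 0 0 0" --pt "0 0 0 0 0 0"

```text
t: 20.98
position: [0.5591, 0.0189, 0.1232]
orientation: [-3.141, 0.001, 0.002]
ft_force: [0.5, 0.4, -4.1]
finger_gap: 0.0356
```

>>> arm_command --pt "-0.06 -0.2 0 0 0 0" --pt "-0.06 -0.24 0 0 0 0" --pt "-0.06 -0.24 0 0 0 0" --pt "-0.06 -0.24 0 0 0 0" --pt "-0.06 -0.24 0 0 0 0" --pt "-0.06 -0.24 0 0 0 0" --pt "-0.06 -0.24 0 0 0 0" --pt "-0.06 -0.24 0 0 0 0" --pt "-0.06 -0.24 0 0 0 0" --pt "-0.06 -0.24 0 0 0 0" --pt "-0.04 -0.24 0 0 0 0" --pt "0 -0.24 0 0 0 0"

```text
t: 21.98
position: [0.4944, 0.3039, 0.1232]
orientation: [3.141, 0.002, 0.003]
ft_force: [0.1, 0.0, -3.3]
finger_gap: 0.0356
```

>>> arm_command --pt "0 -0.225 0 0 0 0" --pt "0 0 0 0 0 0" --pt "0 0 0 0 0 0" --pt "0 0 0 0 0 0"

```text
t: 22.32
position: [0.4954, 0.3248, 0.1232]
orientation: [3.141, 0.001, 0.001]
ft_force: [-0.7, -0.3, -4.3]
finger_gap: 0.0357
```

```bash
python3 - <<'E'
from h import *
from cell import read_state, viewer
import pickle
s=read_state();c=viewer.read_camera("wrist");pickle.dump((s,c),open("w3.pkl","wb"))
cv2.imwrite("pics/g_wrist.png",c["image"][:,:,::-1])
im=viewer.read_camera("side")["image"][:,:,::-1]
cv2.imwrite("pics/g_side.png",im)
im=viewer.read_camera("top")["image"][:,:,::-1]
cv2.imwrite("pics/g_top.png",cv2.resize(im[180:290,140:340],None,fx=4,fy=4,interpolation=cv2.INTER_CUBIC))
E
```

```text
(no output)
```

View pics/g_wrist.png

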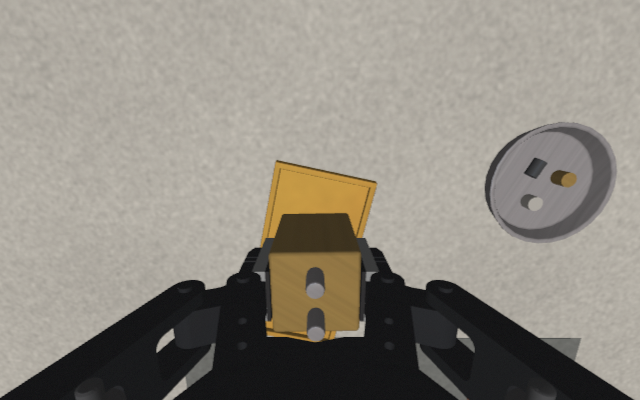

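View pics/g_side.png

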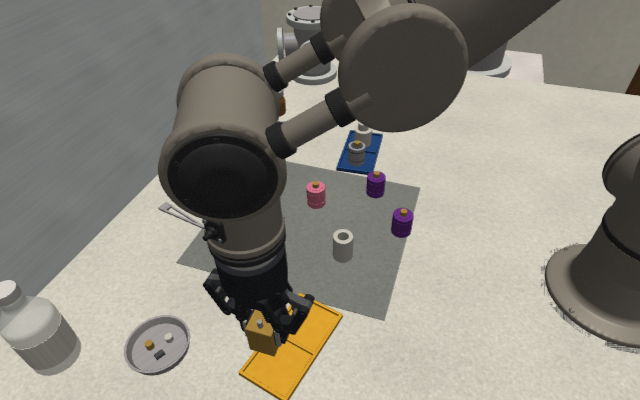

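I miscounted and went 20 mm too far in y (.325 rather than .305). I'll refine the yellow tray from its two visible corners, wrist (277,161) and (376,182), then correct.

```bash
python3 - <<'E'
from h import *
import pickle;s,c=pickle.load(open("w3.pkl","rb"))
a=wcast(c,s,277,161.5,.009)[:2];b=wcast(c,s,376,182.5,.009)[:2]
e=b-a;yaw=np.arctan2(e[1],e[0]);ex=e/np.linalg.norm(e);ey=np.array([-ex[1],ex[0]])
print(a,b,np.linalg.norm(e),yaw);m=(a+b)/2
print("centre",m-ey*.0835,"far",m-ey*.043,"near",m-ey*.124)
E
```

```text
[0.46458845 0.35657329] [0.54581653 0.3393273 ] 0.0830386972891979 -0.20920897128695667
centre [0.48786069 0.26627097] far [0.49627198 0.30588789] near [0.4794494  0.22665405]
```

>>> arm_command --pt "0 0.1 0 0 0 0" --pt "0 0.09 0 0 0 0" --pt "0 0 0.15 0 0 0" --pt "0 0 0.2 0 0 0" --pt "0 0 0.2 0 0 0" --pt "0 0 0.15 0 0 0" --pt "0 0 0.1 0 0 0" --pt "0 0 0.05 0 0 0" --pt "0 0 0.03 0 0 0" --pt "0 0 0.03 0 0 0" --pt "0 0 0.01 0 0 0" --pt "0 0 0 0 0 0"

```text
t: 23.47
position: [0.4961, 0.3065, 0.0323]
orientation: [-3.141, -0.001, -0.0]
ft_force: [0.3, 0.3, -3.8]
finger_gap: 0.0354
```

>>> arm_command --pt "0 0 0.01 0 0 0" --pt "0 0 0 0 0 0" --pt "0 0 0 0 0 0"

```text
t: 23.72
position: [0.4959, 0.3065, 0.0312]
orientation: [-3.141, -0.001, -0.0]
ft_force: [1.0, -0.4, -3.2]
finger_gap: 0.0355
```

>>> arm_command --pt "0 0 0.01 0 0 0" --pt "0 0 0.01 0 0 0" --pt "0 0 0 0 0 0" --pt "0 0 0 0 0 0"

```text
t: 24.05
position: [0.4957, 0.3064, 0.0287]
orientation: [3.142, 0.0, -0.0]
ft_force: [0.8, 1.1, -4.6]
finger_gap: 0.0356
```

>>> arm_command --pt "0 0 0.01 0 0 0" --pt "0 0 0 0 0 0" --pt "0 0 0 0 0 0"

```text
t: 24.3
position: [0.4958, 0.3065, 0.0284]
orientation: [-3.141, -0.0, -0.0]
ft_force: [-2.6, -0.8, 3.2]
finger_gap: 0.0354
```

Contact. Release, rise, and go to the tube at (.468, .065).

>>> arm_command --pt "0 0 0 0 0 0" --pt "0 0 0 0 0 0" --pt "0 0 0 0 0 0" --pt "0 0 0 0 0 0" --pt "0 0 0 0 0 0" --pt "0 0 0 0 0 0" --pt "0 0 0 0 0 0" --claw 0

```text
t: 24.88
position: [0.4958, 0.3064, 0.0278]
orientation: [-3.142, -0.0, -0.001]
ft_force: [0.5, 0.2, 0.2]
finger_gap: 0.0853
```

>>> arm_command --pt "0 0 -0.1 0 0 0" --pt "0 0 -0.2 0 0 0" --pt "0 0 -0.2 0 0 0" --pt "0 0 -0.2 0 0 0" --pt "0 0 -0.2 0 0 0" --pt "0 0 -0.1 0 0 0" --pt "0 0 0 0 0 0"

```text
t: 25.47
position: [0.4971, 0.307, 0.1309]
orientation: [-3.139, -0.005, -0.0]
ft_force: [0.9, 0.4, -0.4]
finger_gap: 0.0854
```

>>> arm_command --pt "-0.028 0.2415 0 0 0 0" --pt "-0.028 0.2415 0 0 0 0" --pt "-0.028 0.2415 0 0 0 0" --pt "-0.028 0.2415 0 0 0 0" --pt "-0.028 0.2415 0 0 0 0" --pt "-0.028 0.2415 0 0 0 0" --pt "-0.028 0.2415 0 0 0 0" --pt "-0.028 0.2415 0 0 0 0" --pt "-0.028 0.2415 0 0 0 0" --pt "-0.028 0.2415 0 0 0 0" --pt "0 0 0 0 0 0" --pt "0 0 0 0 0 0"

```text
t: 26.47
position: [0.4671, 0.0641, 0.1271]
orientation: [-3.141, 0.002, -0.003]
ft_force: [-0.0, -0.1, 0.7]
finger_gap: 0.0854
```

```bash
python3 - <<'E'
from h import *
from cell import read_state, viewer
s=read_state();c=viewer.read_camera("wrist")
print(s["position"],"expect tube top at",)
for v in (190,200,210,220): print(v,wcast(c,s,315,v,.054).round(4))
cv2.imwrite("pics/i_wrist.png",c["image"][:,:,::-1])
im=viewer.read_camera("side")["image"][:,:,::-1]
cv2.imwrite("pics/i_side.png",im)
E
```

```text
[0.46710694 0.06406507 0.12706559] expect tube top at
190 [0.4673 0.0822 0.054 ]
200 [0.4673 0.075  0.054 ]
210 [0.4672 0.0677 0.054 ]
220 [0.4672 0.0602 0.054 ]
```

View pics/i_wrist.png

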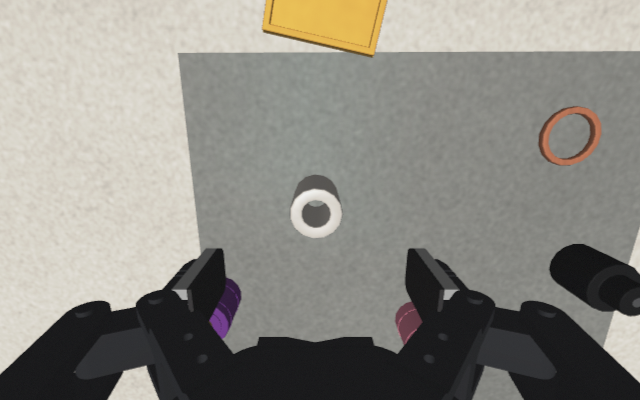

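View pics/i_side.png

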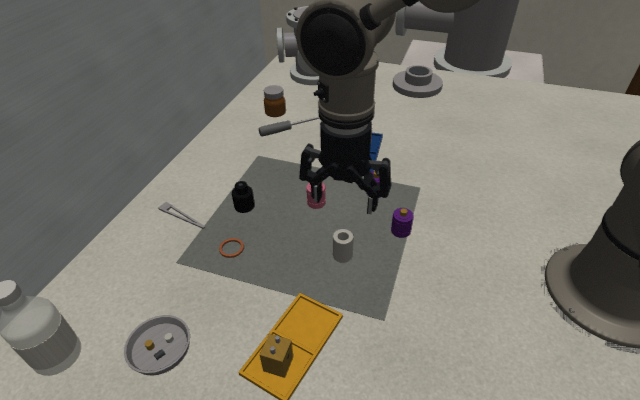

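The block stands in the far yellow well. The tube rim is at wrist (316,213), which gives (.467,.065), under the TCP. Grasp it.

>>> arm_command --pt "0 0 0.15 0 0 0" --pt "0 0 0.2 0 0 0" --pt "0 0 0.2 0 0 0" --pt "0 0 0.15 0 0 0" --pt "0 0 0.1 0 0 0" --pt "0 0 0.1 0 0 0" --pt "0 0 0.1 0 0 0" --pt "0 0 0.03 0 0 0" --pt "0 0 0 0 0 0" --pt "0 0 0 0 0 0"

```text
t: 27.4
position: [0.4677, 0.0655, 0.0248]
orientation: [-3.141, 0.0, 0.0]
ft_force: [0.1, -0.8, -1.1]
finger_gap: 0.0852
```

>>> arm_command --pt "0 0 0 0 0 0" --pt "0 0 0 0 0 0" --pt "0 0 0 0 0 0" --pt "0 0 0 0 0 0" --pt "0 0 0 0 0 0" --pt "0 0 0 0 0 0" --pt "0 0 0 0 0 0" --pt "0 0 0 0 0 0" --pt "0 0 0 0 0 0" --claw 1 --grip_force 40

```text
t: 28.15
position: [0.4679, 0.0649, 0.0254]
orientation: [-3.141, -0.001, -0.001]
ft_force: [-0.9, 0.7, 5.0]
finger_gap: 0.0378
```

>>> arm_command --pt "0 0 -0.1 0 0 0" --pt "0 0 -0.2 0 0 0" --pt "0 0 -0.2 0 0 0" --pt "0 0 -0.2 0 0 0" --pt "0 0 -0.2 0 0 0" --pt "0 0 -0.1 0 0 0" --pt "0 0 0 0 0 0" --pt "0 0 0 0 0 0"

```text
t: 28.82
position: [0.4676, 0.0649, 0.1249]
orientation: [-3.142, -0.001, -0.001]
ft_force: [0.0, -0.0, -1.3]
finger_gap: 0.0379
```

>>> arm_command --pt "0.015 -0.2025 0 0 0 0" --pt "0.015 -0.2025 0 0 0 0" --pt "0.015 -0.2025 0 0 0 0" --pt "0.015 -0.2025 0 0 0 0" --pt "0.015 -0.2025 0 0 0 0" --pt "0.015 -0.2025 0 0 0 0" --pt "0.015 -0.2025 0 0 0 0" --pt "0.015 -0.2025 0 0 0 0" --pt "0 0 0 0 0 0" --pt "0 0 0 0 0 0" --pt "0 0 0 0 0 0"

```text
t: 29.73
position: [0.479, 0.2263, 0.1236]
orientation: [3.141, 0.002, -0.0]
ft_force: [0.1, 0.5, -1.8]
finger_gap: 0.0378
```

>>> arm_command --pt "0 0 0.15 0 0 0" --pt "0 0 0.2 0 0 0" --pt "0 0 0.2 0 0 0" --pt "0 0 0.15 0 0 0" --pt "0 0 0.1 0 0 0" --pt "0 0 0.05 0 0 0" --pt "0 0 0.03 0 0 0" --pt "0 0 0.03 0 0 0" --pt "0 0 0.02 0 0 0" --pt "0 0 0 0 0 0" --pt "0 0 0 0 0 0"

```text
t: 30.65
position: [0.48, 0.227, 0.0323]
orientation: [-3.141, -0.001, -0.0]
ft_force: [-0.1, 0.1, -1.2]
finger_gap: 0.0381
```

>>> arm_command --pt "0 0 0.01 0 0 0" --pt "0 0 0.01 0 0 0" --pt "0 0 0 0 0 0" --pt "0 0 0 0 0 0"

```text
t: 30.98
position: [0.4797, 0.2269, 0.0298]
orientation: [-3.142, -0.0, -0.0]
ft_force: [1.1, -0.1, -1.4]
finger_gap: 0.0378
```

>>> arm_command --pt "0 0 0.01 0 0 0" --pt "0 0 0 0 0 0" --pt "0 0 0 0 0 0"

```text
t: 31.23
position: [0.4799, 0.227, 0.0294]
orientation: [-3.141, -0.001, -0.0]
ft_force: [-2.2, -0.8, 5.9]
finger_gap: 0.038
```

Contact. Release and rise clear.

>>> arm_command --pt "0 0 0 0 0 0" --pt "0 0 0 0 0 0" --pt "0 0 0 0 0 0" --pt "0 0 0 0 0 0" --pt "0 0 0 0 0 0" --pt "0 0 0 0 0 0" --pt "0 0 0 0 0 0" --claw 0

```text
t: 31.82
position: [0.4797, 0.2269, 0.0288]
orientation: [-3.142, 0.0, -0.001]
ft_force: [-1.2, 0.3, 0.1]
finger_gap: 0.0856
```

>>> arm_command --pt "0 0 -0.1 0 0 0" --pt "0 0 -0.2 0 0 0" --pt "0 0 -0.3 0 0 0" --pt "0 0 -0.3 0 0 0" --pt "0 0 -0.3 0 0 0" --pt "0 0 -0.3 0 0 0" --pt "0 0 -0.3 0 0 0" --pt "0 0 -0.2 0 0 0" --pt "0 0 0 0 0 0"

```text
t: 32.57
position: [0.4816, 0.2276, 0.2345]
orientation: [-3.139, -0.009, -0.0]
ft_force: [-0.1, 0.1, 0.5]
finger_gap: 0.0855
```

>>> arm_command --pt "-0.2 -0.2 0 0 0 0" --pt "-0.25 -0.2 0 0 0 0" --pt "-0.25 -0.2 0 0 0 0" --pt "-0.25 -0.2 0 0 0 0" --pt "-0.25 -0.2 0 0 0 0" --pt "-0.25 -0.2 0 0 0 0" --pt "-0.25 -0.2 0 0 0 0" --pt "-0.25 -0.2 0 0 0 0" --pt "-0.25 -0.2 0 0 0 0" --pt "0 0 0 0 0 0" --pt "0 0 0 0 0 0"

```text
t: 33.48
position: [0.2585, 0.4074, 0.2287]
orientation: [3.141, 0.0, 0.003]
ft_force: [-0.4, 0.4, 0.0]
finger_gap: 0.0854
```

```bash
python3 - <<'E'
from cell import read_state, viewer
import cv2
for n in("side","top"):
    cv2.imwrite(f"pics/z_{n}.png",viewer.read_camera(n)["image"][:,:,::-1])
E
```

```text
(no output)
```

View pics/z_side.png

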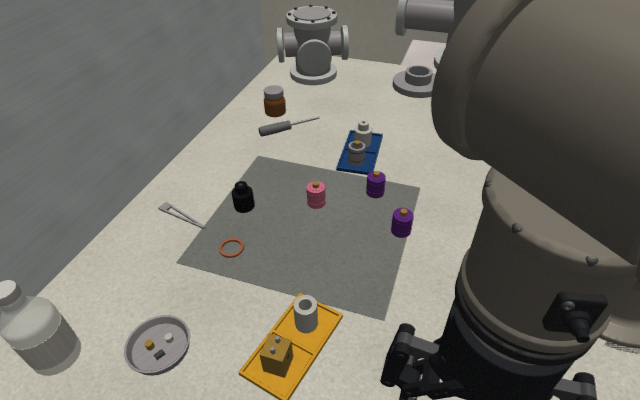

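View pics/z_top.png

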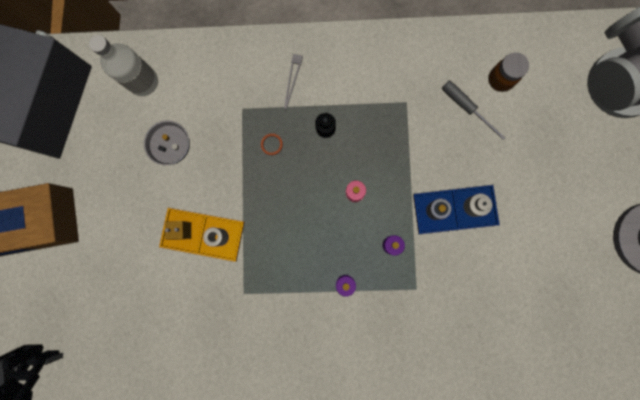

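The final top view shows:
- **Yellow tray:** block at (177,231) and tube at (215,237), one per well.
- **Blue tray:** hub at (440,209) and stepped white at (480,205), one per well.
- **Left alone:** gasket (272,145), black part (326,125), and the pink and purple parts have not moved.

All four parts are upright, so I'll hand in.

```bash
python3 -c "
from cell import arm
print(arm.finish_job())"
```

```text
the job is handed in; nothing more can be done
None
```

Both kits are made up and the job is handed in, at about 34 s on the robot's clock. The blue tray holds the stepped white insulator (far well) and the steel hub (near well). The yellow tray holds the brass block (far well) and the ceramic tube (near well).

**Final check:** The last side and top pictures show all four parts upright, one to a well. The gripper was open and well clear. The black insulator, the gasket and the pink and purple look-alikes appear at the same pixels as at the start.

**Measurements:** The cameras agreed to about 3 mm on the parts I grasped. The first blue-tray estimate moved about 3 mm when checked with the wrist camera.

**Forces:** Readings at the end of each move stayed under about 7 N at the wrist. I did not record the peaks in between.

**Slip:** While carrying the block I went 20 mm too far. I saw it in the measured position and corrected it before lowering the part, so nothing was touched.

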